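# Put the mixed-up burner caps back on their own burners

### The arm

A 6-joint arm with a two-finger parallel gripper is mounted at the origin on the work surface. World frame = base frame: x ahead of the robot, y to its left, z up, the work surface at z = 0. Lengths are in m, angles in rad, forces in N, time in s.
With the tool pointing down it reaches from about 0.3 to 0.95 m from the base axis. Payload 3.1 kg.
Tool frame: the origin (TCP) lies midway between the tips of the shut fingers; the grasp point (between the pads) lies ctrl.grip_depth behind it (ctrl.grip_depth is the distance from the TCP to the grasp point, in m); z points along the fingers, y is the line along which they close (so a half turn about z gives the same grasp; the last joint's range is limited). The gripper opens to 85 mm and grips with 20 to 120 N. Pads are 22 mm wide; open, the fingers measure 114 mm over their backs; the gripper's body (76 mm by 85 mm) begins 54 mm behind the grasp point. The pads swing forward as they close: fully open they stand 13 mm farther back than shut.
Start: joints at [-1.33, 0.308, 1.634, -0, 1.2, -0.07], TCP at [0.191, -0.595, 0.231] pointing down, gripper open.
Joint ranges: [-3.06, 3.06], [-0.79, 1.96], [0.05, 2.63], [-1.19, 4.34], [0.05, 2.64], [-2.94, 2.94]. Speed limits (rad/s): [2.79, 2.79, 3.14, 3.14, 3.14, 3.14].

### API

Orientations are given as a unit quaternion [w, x, y, z].
In Python, from cell import status, optics, job, ctrl gives the robot as it stands.
- The arm moves only by the tool play_rows, never from a script. Its argument "moves" is a list of rows, each a list of 5 numbers: the closure, from -1 (fully open) to 1 (shut), then the shift along the tool's x, y, z each as a share of 200 mm, from -1 to 1, then the turn about the tool's z as a share of 90 degrees, from -1 to 1. In form: [[claw, dx, dy, dz, twist], ...]. A call has 1 to 12 rows; each row is the pose to reach, as a shift and turn from the pose commanded when the call began, along the tool's axes at that moment; what a row does not reach only later rows make up. A row lasts 1/8 s, in which the tool goes at most 62.5 mm and 10.7 degrees, less where a joint would pass 70% of its speed; a pose out of reach is approached as far as the arm can. A call with a number of a shift or a turn outside -1 to 1 is refused whole. A call with a gripper value outside its range is refused whole. The fingers move at their own pace and stop on an object; "newtons" is the grip in N (left out, the last holds). Time passes only in rows, so rows that repeat a pose let the fingers close. It gives the time, the measured TCP pose, the force, the opening and the grip force at its end, in the units of the state.
- status.observe(): the state, without advancing time (a new reading comes with each control period).
- optics.capture(name): name is "scene" or "side" or "wrist"; returns a dict with "color" (400x640x3 uint8, blue, green, red), "range_z" (400x640 float32, m along the optical axis (not along the pixel's ray), 0 where there is no reading), "K" (3x3 intrinsics, pixels), "D" ([k1, k2, p1, p2, k3] as OpenCV has them; the pictures are not rectified), "R" (3x3) and "t" (3): a world point X has camera coordinates R X + t. Camera axes: x right, y down, z forward; pixel columns grow to the right and rows downward; lengths in m; the calibration is good to about 2 mm. A picture is of the moment at which its call begins.
- job.hand_in(): hands the job in; it is judged then, once.
The state is a dict: "t": time; "joint_pos": joint angles; "joint_vel": joint speeds; "joint_torque": joint torques, N m; "tool_pos": TCP position; "tcp_rot": TCP orientation; "force": force on the tool from outside, world axes, zero at the start; "torque": the same for the moment, N m; "gripper_width": finger opening in m; "grasp_force": force on a finger pad.
Only numpy, scipy, OpenCV 4.12 (cv2) and the standard library are available. Lean on these libraries where they do the work, as an engineer would, in place of code of your own. Each camera call takes 0.05 s, during which the arm holds its last target. There are 200 camera calls.

### The job

After cleaning the stove the three burner caps were put on the wrong burners: put each cap flat and well centred on the burner of its own size (small cap on the burner with the smallest drip pan, medium on the medium, large on the largest). Set one cap down flat on the cork trivet to make room while you swap them, and never lay a cap on the bare counter or in a drip pan. Leave the mug, the green bottle and the spray can standing where they are.

Things in the scene. Friction and masses are not known exactly. Their poses are not given: they have to be found in the camera images.
- cap_small: The small burner cap: a plain dark cast-iron disc, 40 mm in diameter and 16 mm thick, same diameter over its whole height but for a slightly rounded top edge. Loose. Origin at the centre of its underside, z up. At the start it sits flat on a burner of another size. The three caps are 40, 53 and 66 mm across.
- cap_medium: The medium burner cap: a plain dark cast-iron disc, 53 mm in diameter and 16 mm thick, same diameter over its whole height but for a slightly rounded top edge. Loose. Origin at the centre of its underside, z up. At the start it sits flat on a burner of another size. The three caps are 40, 53 and 66 mm across.
- cap_large: The large burner cap: a plain dark cast-iron disc, 66 mm in diameter and 16 mm thick, same diameter over its whole height but for a slightly rounded top edge. Loose. Origin at the centre of its underside, z up. At the start it sits flat on a burner of another size. The three caps are 40, 53 and 66 mm across.
- burner_small: The small burner, fixed on the counter: an upright aluminium crown 36 mm in diameter, its flat top 32 mm above the counter, in the middle of a round steel drip pan 110 mm across with a 12 mm high rim. The pans are 110, 135 and 160 mm across. Origin at the centre of its underside on the counter, z up. No recess: a cap just rests flat on the crown, its origin 32 mm above this one.
- burner_medium: The medium burner, fixed on the counter: an upright aluminium crown 49 mm in diameter, its flat top 32 mm above the counter, in the middle of a round steel drip pan 135 mm across with a 12 mm high rim. The pans are 110, 135 and 160 mm across. Origin at the centre of its underside on the counter, z up. No recess: a cap just rests flat on the crown, its origin 32 mm above this one.
- burner_large: The large burner, fixed on the counter: an upright aluminium crown 62 mm in diameter, its flat top 32 mm above the counter, in the middle of a round steel drip pan 160 mm across with a 12 mm high rim. The pans are 110, 135 and 160 mm across. Origin at the centre of its underside on the counter, z up. No recess: a cap just rests flat on the crown, its origin 32 mm above this one.
- trivet: Round cork trivet, 120 mm in diameter and 15 mm thick, fixed on the counter, empty at the start. Origin at the centre of its underside, z up; its flat top is 15 mm above the counter.
- mug: White ceramic mug, 76 mm across the rim, 90 mm high, with a handle on its +y side; a bystander that stands loose among the burners. Origin at the centre of its underside.
- soap_bottle: Green glass bottle, 56 mm in diameter, 170 mm high; a loose bystander on the far right. Origin at the centre of its underside.
- spray_can: Metal spray can, 52 mm in diameter, 160 mm high; a loose bystander on the left, near the robot. Origin at the centre of its underside.
Mind the look-alikes: they are no part of the job. What is shaped like the cap_medium but purple or yellow is not meant.

How it is judged:
By the outcome, as a careful person would: the job done as asked, in the order asked, and still so for the second after the job is handed in, with the robot touching nothing.
It also fails if it takes over 112 s, if anything falls off the work surface, if the arm or the gripper's body presses on something with over 40 N, if the wrist force passes 120 N, or if a joint passes its speed limit or range.

## Working session

There is one attempt and no reset: what is moved stays moved. The work goes in short steps, Python scripts to look and compute and a tool call to move; the robot and the scene stay as the last step left them, time stands still between calls to the robot, and variables do not carry over. Pictures are saved under pics/ and viewed, at most 14 in all, crops included, and the job is handed in when it is done.

Besides the shell and the picture viewer there is one more tool, called after ">>>" by a JSON object that holds its "op" and its "data". play_rows: Moves the arm, as the interface text tells. Shift numbers are shares of 200 mm and turn numbers shares of 90 degrees, none past 1 either way. Its arguments: {"type":"object","properties":{"moves":{"type":"array","items":{"type":"array","items":{"type":"number"}}},"newtons":{"type":"number"}},"required":["moves"]}

```bash
mkdir -p pics; ls; python3 - <<'E'
from cell import status, optics, job, ctrl
import cv2,numpy as np
s=status.observe(); print({k:np.round(v,3).tolist() for k,v in s.items()}, ctrl.grip_depth)
for n in ("scene","side"):
    c=optics.capture(n); cv2.imwrite(f"pics/{n}0.png",c["color"]); np.savez(f"{n}0.npz",**c)
    print(n,c["K"].tolist(),c["D"],(-c["R"].T@c["t"]).round(3), c["R"].round(3).tolist())
E
```

```text
pics
{'t': 0.0, 'joint_pos': [-1.33, 0.309, 1.635, 0.0, 1.2, -0.07], 'joint_vel': [0.001, -0.001, 0.0, 0.001, 0.001, -0.001], 'joint_torque': [0.001, -41.526, -27.667, -0.0, 0.01, -0.0], 'tool_pos': [0.191, -0.594, 0.23], 'tcp_rot': [-0.001, 0.988, 0.155, -0.0], 'force': [0.619, -0.168, 0.051], 'torque': [-0.009, 0.02, -0.012], 'grasp_force': 0.0, 'gripper_width': 0.086} 0.0187
scene [[391.7118412112857, 0.0, 318.0796396096425], [0.0, 391.7118412112857, 197.56536665987872], [0.0, 0.0, 1.0]] [-0.00371817  0.          0.          0.          0.        ] [ 0.892 -0.682  0.811] [[0.897, 0.443, -0.009], [0.304, -0.631, -0.713], [-0.322, 0.637, -0.701]]
side [[363.174719401139, 0.0, 317.5433907565872], [0.0, 363.174719401139, 196.80490142799133], [0.0, 0.0, 1.0]] [-0.08452182  0.          0.          0.          0.        ] [0.051 0.777 0.704] [[-0.843, -0.538, -0.018], [-0.307, 0.507, -0.806], [0.442, -0.673, -0.592]]
```

View pics/scene0.png

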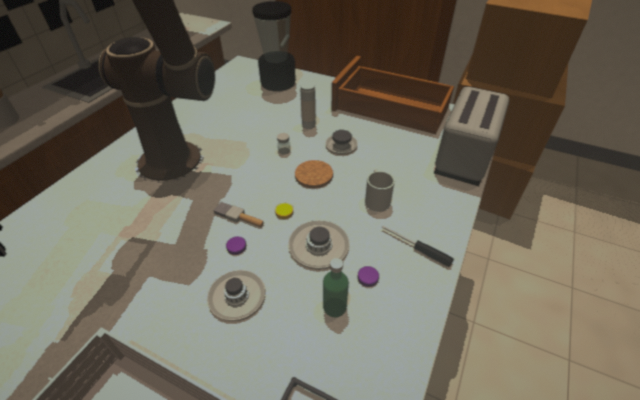

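View pics/side0.png

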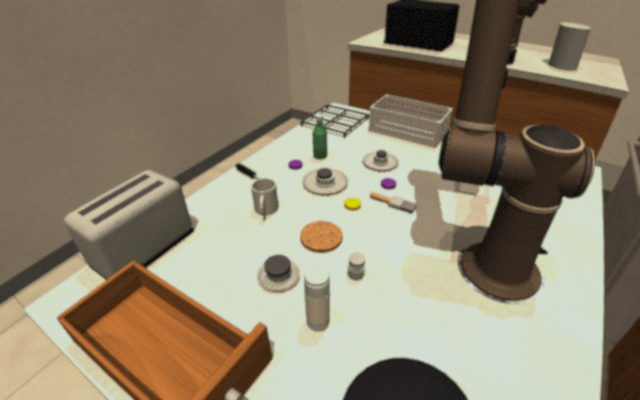

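Scene view: the small pan at (341,143) seems to carry the large cap, the large pan at (318,240) the medium cap, and the medium pan at (236,293) the small cap. The trivet is at (314,173). The side view agrees, with caps at (277,266), (325,177) and (381,157) and the trivet at (321,236). I'll measure them next.

```bash
cat > h.py <<'E'
import numpy as np, cv2
def ray(c,uv):
    p=cv2.undistortPoints(np.float64(uv).reshape(-1,1,2),c["K"],c["D"]).reshape(-1,2)
    d=np.c_[p,np.ones(len(p))]@c["R"]           # world dirs with camera depth 1
    return -c["R"].T@c["t"], d
def cloud(c):
    v,u=np.nonzero(c["range_z"]>0)
    o,d=ray(c,np.c_[u,v]); P=o+d*c["range_z"][v,u][:,None]
    return P,u,v
def plane(c,uv,z):
    o,d=ray(c,uv); return o+d*((z-o[2])/d[:,2])[:,None]
def two(c1,uv1,c2,uv2):
    o1,d1=ray(c1,[uv1]);o2,d2=ray(c2,[uv2]);d1,d2=d1[0],d2[0]
    s=np.linalg.lstsq(np.c_[d1,-d2],o2-o1,rcond=None)[0]
    a,b=o1+s[0]*d1,o2+s[1]*d2
    return (a+b)/2,np.linalg.norm(a-b)
def circ(P):
    A=np.c_[2*P[:,:2],np.ones(len(P))];x=np.linalg.lstsq(A,(P[:,:2]**2).sum(1),rcond=None)[0]
    return x[:2],np.sqrt(x[2]+x[0]**2+x[1]**2)
E
python3 - <<'E'
from h import *
px={"scene":[(342,137),(319,235),(235,287),(314,173),(379,180),(336,268),(308,88),(283,138),(284,210),(236,245),(368,275)],
"side":[(277,262),(325,173),(381,154),(321,236),(263,185),(320,125),(317,275),(356,260),(352,204),(388,183),(295,164)]}
for n in px:
    c=dict(np.load(n+"0.npz"))
    P,u,v=cloud(c)
    for q in px[n]:
        m=(abs(u-q[0])<=2)&(abs(v-q[1])<=2); a=np.median(P[m],0)
        near=P[np.hypot(*(P[:,:2]-a[:2]).T)<.12]
        top=near[abs(near[:,2]-a[2])<.006]; top=top[np.hypot(*(top[:,:2]-a[:2]).T)<.05]
        e=top[:,:2].max(0),top[:,:2].min(0)
        print(n,q,a.round(4),"mid",((e[0]+e[1])/2).round(3),"ext",(e[0]-e[1]).round(3),m.sum())
E
```

```text
scene (342, 137) [0.4872 0.3008 0.0484] mid [0.482 0.315] ext [0.064 0.064] 25
scene (319, 235) [ 0.6047 -0.1104  0.0481] mid [ 0.602 -0.104] ext [0.053 0.053] 25
scene (235, 287) [ 0.5009 -0.3284  0.0477] mid [ 0.494 -0.324] ext [0.037 0.039] 25
scene (314, 173) [0.4675 0.1336 0.0155] mid [0.468 0.134] ext [0.098 0.097] 25
scene (379, 180) [0.6716 0.1435 0.0582] mid [0.681 0.135] ext [0.058 0.026] 25
scene (336, 268) [ 0.7172 -0.2598  0.1684] mid [ 0.714 -0.251] ext [0.025 0.025] 25
scene (308, 88) [0.3336 0.3615 0.1597] mid [0.323 0.377] ext [0.048 0.047] 25
scene (283, 138) [0.3235 0.1972 0.0608] mid [0.319 0.206] ext [0.039 0.041] 25
scene (284, 210) [ 0.4625 -0.0455  0.0165] mid [ 0.462 -0.041] ext [0.05  0.049] 25
scene (236, 245) [ 0.4137 -0.2087  0.0166] mid [ 0.41  -0.205] ext [0.051 0.052] 25
scene (368, 275) [ 0.7533 -0.1454  0.0162] mid [ 0.754 -0.143] ext [0.051 0.051] 25
side (277, 262) [0.479  0.312  0.0487] mid [0.478 0.316] ext [0.066 0.065] 25
side (325, 173) [ 0.591  -0.0924  0.0494] mid [ 0.6   -0.099] ext [0.051 0.052] 25
side (381, 154) [ 0.4849 -0.3084  0.0483] mid [ 0.489 -0.322] ext [0.036 0.037] 25
side (321, 236) [0.456  0.1463 0.0169] mid [0.456 0.146] ext [0.099 0.098] 25
side (263, 185) [0.7079 0.0856 0.065 ] mid [0.695 0.096] ext [0.047 0.044] 25
side (320, 125) [ 0.7026 -0.2426  0.1352] mid [ 0.709 -0.244] ext [0.023 0.018] 25
side (317, 275) [0.3186 0.3771 0.16  ] mid [0.321 0.377] ext [0.049 0.048] 25
side (356, 260) [0.3126 0.2153 0.0605] mid [0.314 0.208] ext [0.038 0.041] 25
side (352, 204) [ 0.4519 -0.0281  0.0172] mid [ 0.457 -0.039] ext [0.049 0.051] 25
side (388, 183) [ 0.4031 -0.1931  0.0177] mid [ 0.407 -0.203] ext [0.049 0.05 ] 25
side (295, 164) [ 0.7425 -0.1316  0.0174] mid [ 0.751 -0.141] ext [0.051 0.049] 25
```

Heights check out: cap tops are at 48 mm and the trivet at about 15–16 mm. I'll square the tool to the world axes and move toward the first burner.

>>> {"op": "play_rows", "data": {"moves": [[-1, 0, 0, -0.3, 0], [-1, 0.3, -0.15, -0.3, 0.1], [-1, 0.6, -0.3, -0.3, 0.198], [-1, 0.94, -0.485, -0.3, 0.198], [-1, 0.94, -0.485, -0.3, 0.198], [-1, 0.94, -0.485, -0.3, 0.198]]}}

```text
t: 0.85
tool_pos: [0.3415, -0.4435, 0.2908]
tcp_rot: [-0.0, 1.0, 0.002, -0.0]
force: [0.3, -0.6, 0.1]
gripper_width: 0.0856
grasp_force: 0.0
```

```bash
python3 - <<'E'
from h import *
# pan rims / trivet circles, both cams
for n in ("scene","side"):
    c=dict(np.load(n+"0.npz")); P,u,v=cloud(c)
    for nm,x,y,r0,r1,z0,z1 in [("panS",.48,.3155,.045,.065,.009,.016),("panL",.601,-.1015,.07,.09,.009,.016),("panM",.4915,-.323,.055,.08,.009,.016),("triv",.462,.140,0,.08,.012,.02)]:
        d=np.hypot(P[:,0]-x,P[:,1]-y); m=(d>r0)&(d<r1)&(P[:,2]>z0)&(P[:,2]<z1)
        if nm!="triv": cc,r=circ(P[m])
        else:
            h=cv2.convexHull(np.float32(P[m][:,:2]))[:,0]; cc,r=cv2.minEnclosingCircle(h)
        print(n,nm,np.round(cc,4),round(float(r),4),m.sum())
E
```

```text
scene panS [0.4799 0.3163] 0.0513 72
scene panL [ 0.6012 -0.1042] 0.0763 306
scene panM [ 0.4946 -0.3252] 0.064 353
scene triv [0.4648 0.1383] 0.0612 774
side panS [0.4773 0.317 ] 0.0518 166
side panL [ 0.5992 -0.1045] 0.0763 146
side panM [ 0.492  -0.3258] 0.0634 101
side triv [0.4622 0.1388] 0.061 992
```

>>> {"op": "play_rows", "data": {"moves": [[-0.3, 0.25, -0.2, 0, 0], [-0.3, 0.5, -0.4, 0, 0], [-0.3, 0.75, -0.6, 0, 0], [-0.3, 0.75, -0.6, 0, 0], [-0.3, 0.75, -0.6, 0, 0]]}}

```text
t: 1.48
tool_pos: [0.4899, -0.326, 0.2907]
tcp_rot: [0.0, 1.0, -0.0, -0.001]
force: [-0.4, 0.4, 0.3]
gripper_width: 0.0557
grasp_force: 0.0
```

```bash
python3 - <<'E'
from cell import status, optics
from h import *
c=optics.capture("wrist"); cv2.imwrite("pics/w1.png",c["color"]); np.savez("w1.npz",**c)
print(c["K"].tolist(),c["D"],(-c["R"].T@c["t"]).round(4),c["R"].round(3).tolist(),status.observe()["tool_pos"])
E
```

```text
[[281.86983727979833, 0.0, 318.529083924588], [0.0, 281.86983727979833, 201.98600566413836], [0.0, 0.0, 1.0]] [-0.035652  0.        0.        0.        0.      ] [ 0.5639 -0.3267  0.4333] [[-0.001, -1.0, -0.0], [-0.956, 0.001, 0.295], [-0.295, 0.001, -0.956]] [ 0.48935599 -0.32648998  0.29081496]
```

View pics/w1.png

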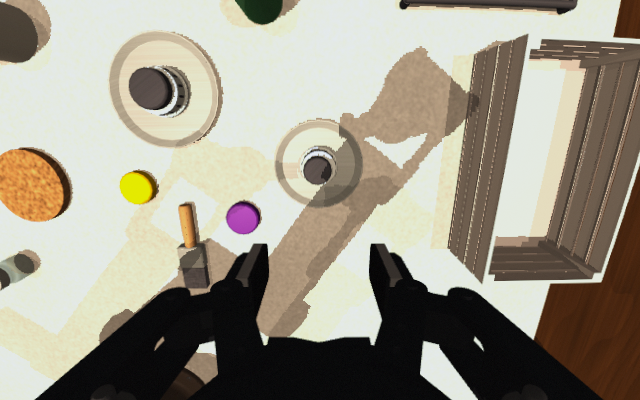

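Wrist view: small cap at (317,168) in the medium pan centred near (318,163), with the fingers in frame below. I'll refine cap and pan centres from this camera.

```bash
cat >> h.py <<'E'
NOM={"S":(.479,.3165),"L":(.6,-.1035),"M":(.493,-.3245),"T":(.463,.1385)}
PR={"S":.055,"L":.08,"M":.0675}
def meas(c,ks,ztop=.048,verbose=True):
    P,u,v=cloud(c); out={}
    for k in ks:
        x,y=NOM[k]; d=np.hypot(P[:,0]-x,P[:,1]-y)
        zt=.031 if k=="T" else ztop
        m=(d<.05)&(P[:,2]>zt-.003)&(P[:,2]<zt+.008)
        if m.sum()>30:
            im=np.zeros((400,640),np.uint8); im[v[m],u[m]]=255
            g=max(cv2.findContours(im,cv2.RETR_EXTERNAL,cv2.CHAIN_APPROX_NONE)[0],key=cv2.contourArea)[:,0]
            Q=plane(c,g,zt); cc,r=circ(Q)
            print(k,"cap",np.round(cc,4),"r",round(r,4),"z",np.median(P[m][:,2]).round(4),"n",m.sum())
        if k=="T": m=(d<.08)&(P[:,2]>.009)&(P[:,2]<.02)
        else: m=(d<PR[k]+.015)&(d>PR[k]-.03)&(P[:,2]>.0075)&(P[:,2]<.02)
        if m.sum()<50: continue
        im=np.zeros((400,640),np.uint8); im[v[m],u[m]]=255
        g=max(cv2.findContours(im,cv2.RETR_EXTERNAL,cv2.CHAIN_APPROX_NONE)[0],key=cv2.contourArea)[:,0]
        Q=plane(c,g,np.median(P[m][:,2])); cc,r=circ(Q); res=abs(np.hypot(*(Q[:,:2]-cc).T)-r)
        Q=Q[res<.004]; cc,r=circ(Q)
        print(k,"base",np.round(cc,4),"r",round(r,4),"z",np.median(P[m][:,2]).round(4),"res",res.mean().round(4))
E
python3 - <<'E'
from h import *
for n in ("w1","scene0","side0"):
    print(n); meas(dict(np.load(n+".npz")),"MLTS")
E
```

```text
w1
M cap [ 0.4904 -0.3243] r 0.0183 z 0.0476 n 574
M base [ 0.4915 -0.3259] r 0.066 z 0.0105 res 0.0004
L cap [ 0.5991 -0.1054] r 0.0251 z 0.0477 n 1270
L base [ 0.5982 -0.1043] r 0.0789 z 0.0105 res 0.0004
T base [0.4615 0.1325] r 0.0596 z 0.0154 res 0.0022
scene0
M cap [ 0.4938 -0.3244] r 0.0182 z 0.0477 n 192
M base [ 0.4935 -0.3241] r 0.0658 z 0.0104 res 0.0006
L cap [ 0.6036 -0.1046] r 0.0245 z 0.048 n 247
L base [ 0.6011 -0.1041] r 0.0755 z 0.0104 res 0.0031
T base [0.4656 0.1358] r 0.06 z 0.0154 res 0.0012
S cap [0.4821 0.3117] r 0.0299 z 0.048 n 172
S base [0.4925 0.3218] r 0.0394 z 0.0113 res 0.0034
side0
M cap [ 0.4896 -0.3207] r 0.0185 z 0.0497 n 50
M base [ 0.5057 -0.3285] r 0.0534 z 0.0109 res 0.0043
L cap [ 0.5999 -0.1016] r 0.0243 z 0.0492 n 105
L base [ 0.5957 -0.1072] r 0.0772 z 0.0111 res 0.0042
T base [0.46   0.1413] r 0.0602 z 0.0163 res 0.0012
S cap [0.4778 0.3159] r 0.0316 z 0.0484 n 416
S base [0.4778 0.317 ] r 0.0515 z 0.0111 res 0.0022
```

>>> {"op": "play_rows", "data": {"moves": [[-0.3, 0.004, -0.011, 0.3, 0], [-0.3, 0.004, -0.011, 0.6, 0], [-0.3, 0.004, -0.011, 0.9, 0], [-0.3, 0.004, -0.011, 0.9, 0]]}}

```text
t: 2.02
tool_pos: [0.4854, -0.3213, 0.1056]
tcp_rot: [-0.004, 1.0, -0.001, -0.006]
force: [-0.2, -0.5, 0.2]
gripper_width: 0.0553
grasp_force: 0.0
```

>>> {"op": "play_rows", "data": {"moves": [[-0.3, 0, 0, 0.2, 0], [-0.3, 0, 0, 0.388, 0], [-0.3, 0, 0, 0.388, 0], [0, 0, 0, 0.388, 0], [0.3, 0, 0, 0.388, 0], [0.3, 0, 0, 0.388, 0], [0.3, 0, 0, 0.388, 0]], "newtons": 50}}

```text
t: 2.9
tool_pos: [0.4934, -0.3252, 0.0374]
tcp_rot: [0.002, 1.0, -0.0, 0.002]
force: [-2.3, -0.5, 7.0]
gripper_width: 0.0372
grasp_force: 50.6
```

```bash
python3 - <<'E'
from cell import status, optics
import cv2
s=status.observe(); print(s["tool_pos"],s["force"],s["gripper_width"],s["grasp_force"])
cv2.imwrite("pics/w2.png",optics.capture("wrist")["color"])
E
```

```text
[ 0.493421   -0.32523896  0.03735753] [-2.2728225  -0.50827071  7.00130563] 0.037232930050746904 50.57757318019867
```

View pics/w2.png

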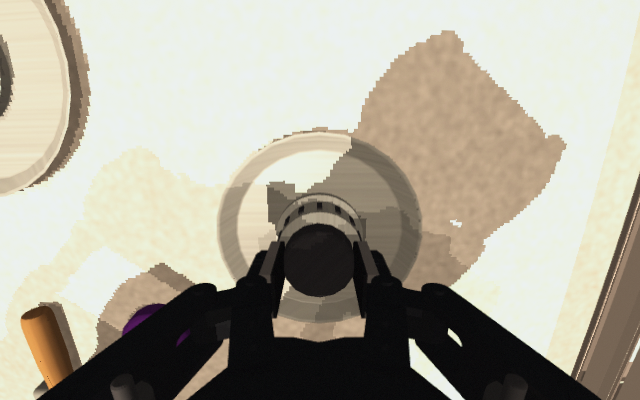

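The cap is between the pads at (318,260). I'll lift it and check.

>>> {"op": "play_rows", "data": {"moves": [[0.3, 0, 0, -0.1, 0], [0.3, 0, 0, -0.3, 0], [0.3, 0, 0, -0.5, 0], [0.3, 0, 0, -0.5, 0], [0.3, 0, 0, -0.5, 0]]}}

```text
t: 3.58
tool_pos: [0.4911, -0.3228, 0.1342]
tcp_rot: [0.0, 1.0, -0.0, 0.0]
force: [0.1, -0.2, -1.9]
gripper_width: 0.0376
grasp_force: 50.3
```

```bash
python3 - <<'E'
from cell import status, optics
from h import *
s=status.observe(); print(s["tool_pos"],s["force"],s["gripper_width"],s["grasp_force"])
c=optics.capture("wrist");np.savez("w3.npz",**c)
a=c["color"]
b=optics.capture("side")["color"][40:300,200:560]
cv2.imwrite("pics/w3.png",np.hstack([cv2.resize(b,None,fx=1,fy=1),a[140:400,120:520]]))
P,u,v=cloud(c); m=(abs(u-318)<15)&(abs(v-260)<15); print(P[m].min(0),np.median(P[m],0))
A=np.c_[P[m][:,:2],np.ones(m.sum())]; print(np.linalg.lstsq(A,P[m][:,2],rcond=None)[0])
E
```

```text
[ 0.4910691  -0.32278388  0.13423048] [ 0.12469808 -0.17728192 -1.87883138] 0.037591116510808376 50.34929931163788
[ 0.48307708 -0.33053492  0.14274675] [ 0.49249156 -0.32306012  0.14460803]
[-0.01718181  0.00227444  0.15380997]
```

View pics/w3.png

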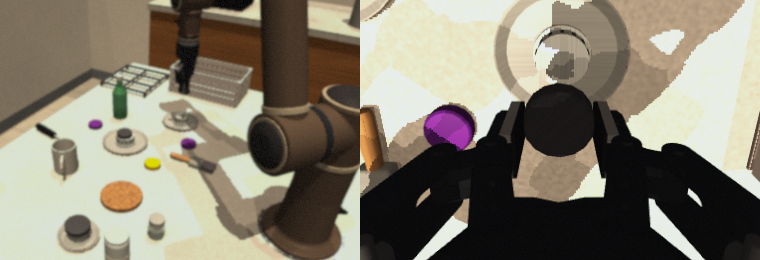

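Cap is held level, its underside about 5.5 mm below the TCP. I'll carry it to the trivet.

>>> {"op": "play_rows", "data": {"moves": [[0.3, 0, -0.2, -0.1, 0], [0.3, 0, -0.45, -0.2, 0], [0.3, 0, -0.7, -0.2, 0], [0.3, 0, -1, -0.2, 0]]}}

```text
t: 4.18
tool_pos: [0.4905, -0.1217, 0.1726]
tcp_rot: [-0.0, 1.0, -0.001, -0.001]
force: [-0.0, 0.7, -1.1]
gripper_width: 0.0378
grasp_force: 50.4
```

>>> {"op": "play_rows", "data": {"moves": [[0.3, -0.05, -0.3, 0, 0], [0.3, -0.1, -0.6, 0, 0], [0.3, -0.145, -0.9, 0, 0], [0.3, -0.145, -1, 0, 0], [0.3, -0.145, -1, 0, 0], [0.3, -0.145, -1, 0, 0]]}}

```text
t: 4.92
tool_pos: [0.4618, 0.0763, 0.1728]
tcp_rot: [0.0, 1.0, -0.0, -0.001]
force: [0.7, -0.3, -0.6]
gripper_width: 0.0378
grasp_force: 50.5
```

```bash
python3 - <<'E'
from cell import status, optics
from h import *
s=status.observe(); print(s["tool_pos"],s["gripper_width"])
c=optics.capture("wrist");np.savez("w4.npz",**c);cv2.imwrite("pics/w4.png",c["color"])
meas(c,"SLT")
E
```

```text
[0.46183123 0.07629425 0.17284619] 0.03779906834922167
S cap [0.4783 0.3114] r 0.0317 z 0.0478 n 3039
S base [0.4756 0.317 ] r 0.0521 z 0.0109 res 0.0029
L cap [ 0.5985 -0.1018] r 0.0252 z 0.0474 n 2838
L base [ 0.5963 -0.1034] r 0.074 z 0.0103 res 0.0034
T base [0.4614 0.1373] r 0.0588 z 0.0151 res 0.0003
```

View pics/w4.png

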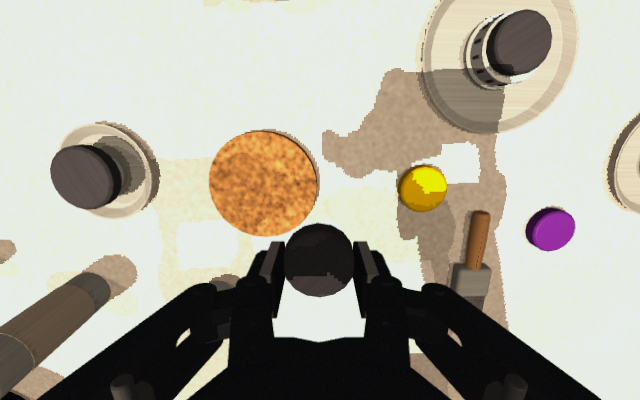

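The cap is still held at (318,260), and the trivet is at (263,183), i.e. (0.4614, 0.1373) in the world. Lowering.

>>> {"op": "play_rows", "data": {"moves": [[0.3, 0, -0.305, 0, 0], [0.3, 0, -0.305, 0, 0], [0.3, 0, -0.305, 0.3, 0], [0.3, 0, -0.305, 0.6, 0], [0.3, 0, -0.305, 0.7, 0], [0.3, 0, -0.305, 0.72, 0], [0.3, 0, -0.305, 0.74, 0], [0.3, 0, -0.305, 0.752, 0], [0.3, 0, -0.305, 0.76, 0], [0.3, 0, -0.305, 0.76, 0]]}}

```text
t: 6.22
tool_pos: [0.4628, 0.1381, 0.0222]
tcp_rot: [-0.0, 1.0, 0.0, 0.001]
force: [-0.6, 0.3, -0.8]
gripper_width: 0.0376
grasp_force: 50.7
```

>>> {"op": "play_rows", "data": {"moves": [[0.3, 0, 0, 0.004, 0], [0.3, 0, 0, 0.008, 0], [0.3, 0, 0, 0.008, 0]]}}

```text
t: 6.6
tool_pos: [0.4625, 0.1381, 0.0204]
tcp_rot: [-0.0, 1.0, -0.0, 0.0]
force: [-1.5, -0.7, 3.8]
gripper_width: 0.0371
grasp_force: 51.2
```

Contact. Release to about 56 mm opening, then raise.

>>> {"op": "play_rows", "data": {"moves": [[0, 0, 0, 0, 0], [-0.3, 0, 0, 0, 0], [-0.3, 0, 0, 0, 0], [-0.3, 0, 0, -0.1, 0], [-0.3, 0, 0, -0.4, 0], [-0.3, 0, 0, -0.7, 0], [-0.3, 0, 0, -1, 0], [-0.3, 0, 0, -1, 0], [-0.3, 0, 0, -1, 0]]}}

```text
t: 7.72
tool_pos: [0.4619, 0.1378, 0.2197]
tcp_rot: [0.0, 1.0, -0.0, -0.0]
force: [0.3, -0.0, -0.9]
gripper_width: 0.0556
grasp_force: 0.0
```

```bash
python3 - <<'E'
from cell import status, optics
from h import *
print(status.observe()["tool_pos"])
c=optics.capture("wrist");np.savez("w5.npz",**c)
meas(c,"SLT")
E
```

```text
[0.46188231 0.1378326  0.2197124 ]
S cap [0.4777 0.3125] r 0.0318 z 0.0478 n 2435
S base [0.4755 0.3172] r 0.0524 z 0.011 res 0.0027
L cap [ 0.5987 -0.1016] r 0.025 z 0.0474 n 1953
L base [ 0.5961 -0.1034] r 0.0743 z 0.0102 res 0.0032
T cap [0.4599 0.1377] r 0.0185 z 0.0305 n 767
T base [0.4613 0.1378] r 0.0587 z 0.0151 res 0.0003
```

Small cap is flat on the trivet (top 30.5 mm, centred within 2 mm). Next: the medium cap.

>>> {"op": "play_rows", "data": {"moves": [[-0.5, 0.2, 0.3, -0.15, 0], [-0.5, 0.35, 0.6, -0.3, 0], [-0.5, 0.5, 0.85, -0.3, 0], [-0.5, 0.685, 1, -0.3, 0]]}}

```text
t: 8.28
tool_pos: [0.5956, -0.0605, 0.278]
tcp_rot: [-0.0, 1.0, -0.001, -0.002]
force: [0.4, 1.2, 1.0]
gripper_width: 0.0644
grasp_force: 0.0
```

>>> {"op": "play_rows", "data": {"moves": [[-0.5, 0, 0.21, 0, 0], [-0.5, 0, 0.21, 0, 0], [-0.5, 0, 0.21, 0, 0], [-0.5, 0, 0.21, 0, 0]]}}

```text
t: 8.78
tool_pos: [0.5953, -0.0994, 0.2788]
tcp_rot: [-0.0, 1.0, 0.001, -0.001]
force: [-0.9, 0.1, -0.2]
gripper_width: 0.0641
grasp_force: 0.0
```

```bash
python3 - <<'E'
from cell import status, optics
from h import *
print(status.observe()["tool_pos"],status.observe()["gripper_width"])
c=optics.capture("wrist");np.savez("w6.npz",**c)
meas(c,"MLT")
E
```

```text
[ 0.59531398 -0.09935673  0.27882465] 0.06410709653875073
M base [ 0.4905 -0.3265] r 0.0663 z 0.0104 res 0.0006
L cap [ 0.5999 -0.1035] r 0.0246 z 0.0476 n 1100
L base [ 0.5978 -0.1052] r 0.0786 z 0.0105 res 0.0004
T cap [0.4604 0.1363] r 0.0191 z 0.031 n 440
T base [0.4627 0.1359] r 0.0599 z 0.0154 res 0.0007
```

>>> {"op": "play_rows", "data": {"moves": [[-0.5, 0.004, -0.002, 0.3, 0], [-0.5, 0.004, -0.002, 0.6, 0], [-0.5, 0.004, -0.002, 0.9, 0], [-0.5, 0.004, -0.002, 0.9, 0]]}}

```text
t: 9.32
tool_pos: [0.5912, -0.0979, 0.0943]
tcp_rot: [-0.002, 1.0, 0.001, -0.007]
force: [-1.0, 0.3, 0.2]
gripper_width: 0.0638
grasp_force: 0.0
```

>>> {"op": "play_rows", "data": {"moves": [[-0.5, 0, 0, 0.2, 0], [-0.5, 0, 0, 0.37, 0], [-0.5, 0, 0, 0.37, 0], [-0.5, 0, 0, 0.37, 0], [-0.5, 0, 0, 0.37, 0], [-0.5, 0, 0, 0.37, 0]]}}

```text
t: 10.07
tool_pos: [0.5973, -0.1004, 0.027]
tcp_rot: [0.0, 1.0, -0.0, 0.001]
force: [0.4, -0.5, 0.3]
gripper_width: 0.0641
grasp_force: 0.0
```

>>> {"op": "play_rows", "data": {"moves": [[-0.2, 0, 0, 0, 0], [0.1, 0, 0, 0, 0], [0.1, 0, 0, 0, 0], [0.1, 0, 0, 0, 0]]}}

```text
t: 10.58
tool_pos: [0.5981, -0.1024, 0.0288]
tcp_rot: [0.002, 1.0, 0.001, 0.001]
force: [-3.7, -4.6, 11.5]
gripper_width: 0.0515
grasp_force: 56.6
```

>>> {"op": "play_rows", "data": {"moves": [[0.1, 0, 0, -0.1, 0], [0.1, 0, 0, -0.3, 0], [0.1, 0, 0, -0.6, 0], [0.1, 0, 0, -0.8, 0], [0.1, 0, 0, -0.8, 0], [0.1, 0, 0, -0.8, 0], [0.1, 0, 0, -0.8, 0]]}}

```text
t: 11.45
tool_pos: [0.5947, -0.0997, 0.1831]
tcp_rot: [-0.001, 1.0, -0.0, -0.003]
force: [-0.1, -0.7, -2.1]
gripper_width: 0.051
grasp_force: 53.4
```

```bash
cat >> h.py <<'E'
def held(c,tcp,w):
    P,u,v=cloud(c); d=np.hypot(P[:,0]-tcp[0],P[:,1]-tcp[1])
    s=P[(d<.008)&(abs(P[:,2]-tcp[2])<.03)]; zt=np.median(s[:,2])
    A=np.c_[s[:,:2]-tcp[:2],np.ones(len(s))]; sl=np.linalg.lstsq(A,s[:,2],rcond=None)[0][:2]
    m=(d<w/2+.006)&(abs(P[:,2]-zt)<.004)&(abs(P[:,1]-tcp[1])<w/2-.004)
    im=np.zeros((400,640),np.uint8); im[v[m],u[m]]=255
    g=max(cv2.findContours(im,cv2.RETR_EXTERNAL,cv2.CHAIN_APPROX_NONE)[0],key=cv2.contourArea)[:,0]
    Q=plane(c,g,zt); Q=Q[abs(Q[:,1]-tcp[1])<w/2-.006]; cc,r=circ(Q)
    print("held",cc.round(4),"r",r.round(4),"off",(cc-tcp[:2]).round(4),"top-TCP",(zt-tcp[2]).round(4),"slope",sl.round(3))
E
python3 - <<'E'
from cell import status, optics
from h import *
s=status.observe();t=s["tool_pos"]; print(t,s["gripper_width"],s["force"])
c=optics.capture("wrist");np.savez("w7.npz",**c);cv2.imwrite("pics/w7.png",c["color"])
held(c,t,.053)
meas(c,"ML")
c=dict(np.load("w4.npz")); held(c,np.array([0.46183123,0.07629425,0.17284619]),.04)
E
```

```text
[ 0.59467539 -0.09969031  0.18305625] 0.050992476668011384 [-0.11016867 -0.71691718 -2.07504086]
held [ 0.5984 -0.1002] r 0.0256 off [ 0.0037 -0.0006] top-TCP 0.0192 slope [-0.003  0.005]
M base [ 0.4932 -0.3251] r 0.0624 z 0.0105 res 0.0032
L base [ 0.599  -0.1055] r 0.0745 z 0.0105 res 0.0036
held [0.4605 0.0758] r 0.0193 off [-0.0013 -0.0005] top-TCP 0.0105 slope [-0.021 -0.009]
```

View pics/w7.png

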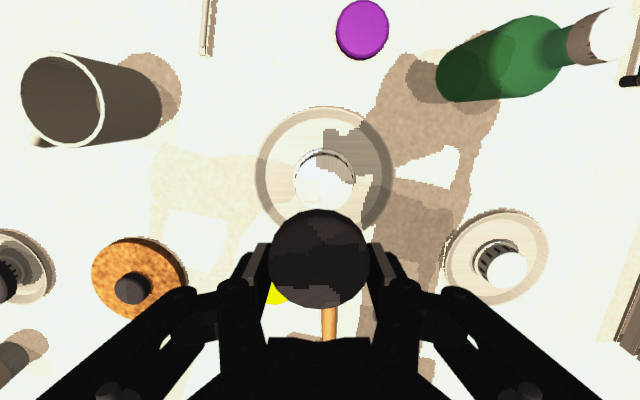

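Medium cap is held level at (320,258); mug, bottle and trivet cap are undisturbed. I'll carry it to the medium burner.

>>> {"op": "play_rows", "data": {"moves": [[0.1, -0.1, 0.2, -0.1, 0], [0.1, -0.25, 0.5, -0.3, 0], [0.1, -0.4, 0.75, -0.4, 0], [0.1, -0.53, 1, -0.4, 0], [0.1, -0.53, 1, -0.4, 0]]}}

```text
t: 12.12
tool_pos: [0.4884, -0.3036, 0.2651]
tcp_rot: [0.0, 1.0, -0.003, -0.001]
force: [-0.1, 0.3, -2.3]
gripper_width: 0.0512
grasp_force: 53.6
```

>>> {"op": "play_rows", "data": {"moves": [[0.1, 0, 0.13, 0, 0], [0.1, 0, 0.13, 0, 0], [0.1, 0, 0.13, 0, 0], [0.1, 0, 0.13, 0, 0], [0.1, 0, 0.13, 0, 0]]}}

```text
t: 12.75
tool_pos: [0.491, -0.3255, 0.2658]
tcp_rot: [-0.0, 1.0, 0.001, -0.0]
force: [0.5, -0.2, -2.6]
gripper_width: 0.0511
grasp_force: 53.6
```

```bash
cat > look.py <<'E'
import sys
from cell import status, optics
from h import *
# usage: look.py name keys [heldwidth]
s=status.observe();t=s["tool_pos"]; print(t.round(4) if hasattr(t,"round") else t,round(s["gripper_width"],4),np.round(s["force"],1))
c=optics.capture("wrist");np.savez(sys.argv[1]+".npz",**c);cv2.imwrite(f"pics/{sys.argv[1]}.png",c["color"])
if len(sys.argv)>3: held(c,np.array(t),float(sys.argv[3]))
meas(c,sys.argv[2])
E
python3 look.py w8 ML .053
```

```text
[ 0.491  -0.3255  0.2658] 0.0511 [ 0.5 -0.2 -2.6]
held [ 0.4947 -0.3261] r 0.0255 off [ 0.0037 -0.0006] top-TCP 0.0192 slope [-0.002 -0.001]
M base [ 0.493  -0.3262] r 0.062 z 0.0105 res 0.0032
L base [ 0.5982 -0.1043] r 0.0789 z 0.0106 res 0.0004
```

```bash
cat >> h.py <<'E'
CR={"S":.018,"L":.031,"M":.0245}
def crown(c,k):
    P,u,v=cloud(c); x,y=NOM[k]; d=np.hypot(P[:,0]-x,P[:,1]-y)
    m=(d<CR[k]+.012)&(P[:,2]>.0295)&(P[:,2]<.036)
    if m.sum()<40: print("no crown");return
    im=np.zeros((400,640),np.uint8); im[v[m],u[m]]=255
    g=max(cv2.findContours(im,cv2.RETR_EXTERNAL,cv2.CHAIN_APPROX_NONE)[0],key=cv2.contourArea)[:,0]
    Q=plane(c,g,.032); cc,r=circ(Q); print(k,"crown",cc.round(4),"r",r.round(4),"res",abs(np.hypot(*(Q[:,:2]-cc).T)-r).mean().round(4),"z",np.median(P[m][:,2]).round(4))
E
sed -i '$a for k in sys.argv[2]:\n    if k!="T": crown(c,k)' look.py
python3 - <<'E'
from h import *
for n,k in (("w7","L"),("w7","M"),("w8","L"),("w8","M"),("w3","M"),("w5","M"),("w6","M")):
    print(n,end=" "); crown(dict(np.load(n+".npz")),k)
E
```

```text
w7 L crown [ 0.5985 -0.1052] r 0.0299 res 0.0006 z 0.032
w7 M crown [ 0.4919 -0.3251] r 0.0246 res 0.0005 z 0.032
w8 L crown [ 0.5979 -0.1057] r 0.0307 res 0.0004 z 0.0322
w8 M crown [ 0.4917 -0.326 ] r 0.0235 res 0.0003 z 0.0321
w3 M crown [ 0.4926 -0.3261] r 0.024 res 0.0004 z 0.032
w5 no crown
w6 M crown [ 0.4921 -0.3255] r 0.0243 res 0.0005 z 0.0319
```

>>> {"op": "play_rows", "data": {"moves": [[0.1, -0.011, 0, 0.2, 0], [0.1, -0.011, 0, 0.45, 0], [0.1, -0.011, 0, 0.7, 0], [0.1, -0.011, 0, 0.9, 0], [0.1, -0.011, 0, 0.9, 0], [0.1, -0.011, 0, 0.9, 0], [0.1, -0.011, 0, 0.9, 0]]}}

```text
t: 13.68
tool_pos: [0.4905, -0.3277, 0.0888]
tcp_rot: [0.002, 1.0, -0.0, 0.002]
force: [0.1, 0.0, -1.9]
gripper_width: 0.0509
grasp_force: 53.5
```

```bash
python3 look.py w9 M .053
```

```text
[ 0.4905 -0.3277  0.0888] 0.0509 [ 0.1  0.  -1.9]
held [ 0.4941 -0.3282] r 0.0255 off [ 0.0036 -0.0005] top-TCP 0.0192 slope [ 0.006 -0.004]
M base [ 0.4943 -0.3261] r 0.0607 z 0.0105 res 0.0036
M crown [ 0.4981 -0.3259] r 0.0187 res 0.0046 z 0.032
```

>>> {"op": "play_rows", "data": {"moves": [[0.1, 0, 0, 0.15, 0], [0.1, 0, 0, 0.2, 0], [0.1, 0, 0, 0.2, 0], [0.1, 0, 0, 0.2, 0], [0.1, 0, 0, 0.2, 0], [0.1, 0, 0, 0.2, 0]]}}

```text
t: 14.48
tool_pos: [0.4889, -0.3266, 0.0466]
tcp_rot: [0.0, 1.0, -0.0, 0.0]
force: [0.5, 0.1, -2.5]
gripper_width: 0.0513
grasp_force: 53.6
```

>>> {"op": "play_rows", "data": {"moves": [[0.1, 0, 0, 0, 0], [0.1, 0, 0, 0, 0], [0.1, 0, 0, 0, 0]]}}

```text
t: 14.85
tool_pos: [0.4885, -0.3262, 0.0459]
tcp_rot: [-0.0, 1.0, -0.0, -0.0]
force: [1.0, 0.4, -2.4]
gripper_width: 0.0511
grasp_force: 53.6
```

>>> {"op": "play_rows", "data": {"moves": [[0.1, 0, -0.004, 0.04, 0], [0.1, 0, -0.004, 0.065, 0], [0.1, 0, -0.004, 0.075, 0], [0.1, 0, -0.004, 0.08, 0], [0.1, 0, -0.004, 0.085, 0], [0.1, 0, -0.004, 0.09, 0], [0.1, 0, -0.004, 0.09, 0], [0.1, 0, -0.004, 0.09, 0]]}}

```text
t: 15.85
tool_pos: [0.4886, -0.3256, 0.0288]
tcp_rot: [0.0, 1.0, -0.0, 0.0]
force: [-2.3, 1.7, 6.0]
gripper_width: 0.051
grasp_force: 54.3
```

>>> {"op": "play_rows", "data": {"moves": [[-0.1, 0, 0, 0, 0], [-0.5, 0, 0, 0, 0], [-0.5, 0, 0, 0, 0], [-0.5, 0, 0, -0.1, 0], [-0.5, 0, 0, -0.4, 0], [-0.5, 0, 0, -0.7, 0], [-0.5, 0, 0, -1, 0], [-0.5, 0, 0, -1, 0], [-0.5, 0, 0, -1, 0], [-0.5, 0, 0, -1, 0]]}}

```text
t: 17.1
tool_pos: [0.4874, -0.3246, 0.2262]
tcp_rot: [-0.001, 1.0, -0.0, -0.001]
force: [-0.4, -0.2, -0.5]
gripper_width: 0.0642
grasp_force: 0.0
```

```bash
python3 look.py w10 ML
```

```text
[ 0.4874 -0.3246  0.2262] 0.0642 [-0.4 -0.2 -0.5]
M cap [ 0.4911 -0.326 ] r 0.0248 z 0.0475 n 1454
M base [ 0.4915 -0.326 ] r 0.0662 z 0.0105 res 0.0004
L base [ 0.5983 -0.1043] r 0.079 z 0.0105 res 0.0004
no crown
L crown [ 0.598  -0.1059] r 0.0308 res 0.0004 z 0.0322
```

Medium cap is centred within about 1 mm. Now the large cap.

>>> {"op": "play_rows", "data": {"moves": [[-0.85, 0, -0.3, -0.15, 0], [-0.85, 0, -0.6, -0.25, 0], [-0.85, 0, -0.9, -0.25, 0], [-0.85, 0, -1, -0.25, 0]]}}

```text
t: 17.65
tool_pos: [0.4876, -0.1223, 0.2767]
tcp_rot: [-0.001, 1.0, 0.001, -0.001]
force: [0.7, -0.8, -0.3]
gripper_width: 0.0793
grasp_force: 0.0
```

>>> {"op": "play_rows", "data": {"moves": [[-0.85, 0, -0.3, 0, 0], [-0.85, 0, -0.6, 0, 0], [-0.85, 0, -0.9, 0, 0], [-0.85, 0, -1, 0, 0]]}}

```text
t: 18.15
tool_pos: [0.4873, 0.0775, 0.2762]
tcp_rot: [-0.0, 1.0, 0.002, -0.002]
force: [-0.3, -0.2, 1.0]
gripper_width: 0.0789
grasp_force: 0.0
```

>>> {"op": "play_rows", "data": {"moves": [[-0.85, 0, -0.3, 0, 0], [-0.85, 0, -0.6, 0, 0], [-0.85, 0, -0.9, 0, 0], [-0.85, 0, -1, 0, 0], [-0.85, 0, -1, 0, 0], [-0.85, 0, -1, 0, 0], [-0.85, 0, -1, 0, 0]]}}

```text
t: 19.02
tool_pos: [0.4888, 0.2728, 0.2777]
tcp_rot: [0.0, 1.0, -0.001, -0.0]
force: [-0.5, -0.1, 0.8]
gripper_width: 0.0788
grasp_force: 0.0
```

```bash
python3 look.py w11 ST
```

```text
[0.4888 0.2728 0.2777] 0.0788 [-0.5 -0.1  0.8]
S cap [0.4781 0.314 ] r 0.0311 z 0.0477 n 1686
S base [0.4755 0.3163] r 0.0535 z 0.0106 res 0.0004
T cap [0.4597 0.1387] r 0.0182 z 0.0305 n 519
T base [0.4614 0.1387] r 0.0588 z 0.0151 res 0.0004
no crown
```

View pics/w11.png

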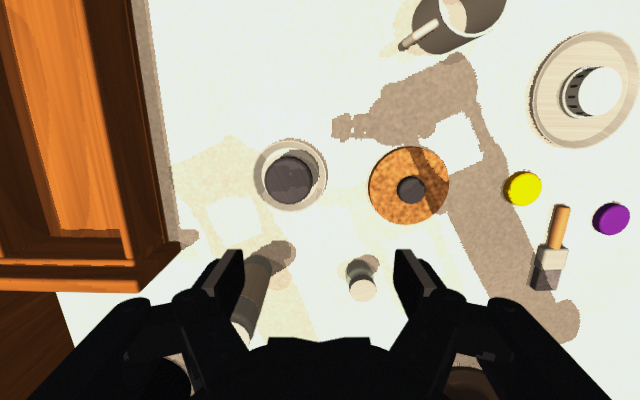

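The large cap sits at (289,180) in the small pan, the small cap on the trivet at (411,190), with the spray can and drawer clear of the fingers. Grasping.

>>> {"op": "play_rows", "data": {"moves": [[-0.85, -0.054, -0.2, 0, 0], [-0.85, -0.054, -0.2, 0.3, 0], [-0.85, -0.054, -0.2, 0.6, 0], [-0.85, -0.054, -0.2, 0.9, 0], [-0.85, -0.054, -0.2, 0.9, 0], [-0.85, -0.054, -0.2, 0.9, 0]]}}

```text
t: 19.82
tool_pos: [0.4796, 0.3148, 0.1]
tcp_rot: [-0.001, 1.0, -0.001, 0.001]
force: [0.2, -0.4, 0.8]
gripper_width: 0.0788
grasp_force: 0.0
```

>>> {"op": "play_rows", "data": {"moves": [[-0.85, 0, 0, 0, 0], [-0.85, 0, 0, 0, 0], [-0.85, 0, 0, 0, 0], [-0.85, 0, 0, 0, 0]]}}

```text
t: 20.32
tool_pos: [0.478, 0.3147, 0.0985]
tcp_rot: [-0.0, 1.0, -0.0, 0.0]
force: [-0.6, -0.7, -0.8]
gripper_width: 0.0791
grasp_force: 0.0
```

Well aligned. Lowering 75 mm, settling, then closing.

>>> {"op": "play_rows", "data": {"moves": [[-0.85, 0, 0.003, 0.2, 0], [-0.85, 0, 0.003, 0.3, 0], [-0.85, 0, 0.003, 0.375, 0], [-0.85, 0, 0.003, 0.375, 0], [-0.85, 0, 0.003, 0.375, 0], [-0.85, 0, 0.003, 0.375, 0], [-0.85, 0, 0.003, 0.375, 0]]}}

```text
t: 21.2
tool_pos: [0.4785, 0.3143, 0.0238]
tcp_rot: [-0.0, 1.0, -0.0, 0.001]
force: [-0.3, 0.7, 0.4]
gripper_width: 0.0787
grasp_force: 0.0
```

>>> {"op": "play_rows", "data": {"moves": [[-0.6, 0, 0, 0, 0], [-0.3, 0, 0, 0, 0], [-0.2, 0, 0, 0, 0], [-0.2, 0, 0, 0, 0], [-0.2, 0, 0, -0.1, 0], [-0.2, 0, 0, -0.4, 0], [-0.2, 0, 0, -0.7, 0], [-0.2, 0, 0, -1, 0], [-0.2, 0, 0, -1, 0], [-0.2, 0, 0, -1, 0], [-0.2, 0, 0, -1, 0]], "newtons": 60}}

```text
t: 22.58
tool_pos: [0.4759, 0.3128, 0.2201]
tcp_rot: [0.001, 1.0, -0.0, -0.003]
force: [-0.1, -0.3, -3.9]
gripper_width: 0.064
grasp_force: 68.4
```

```bash
python3 look.py w12 ST .066
```

```text
[0.4759 0.3128 0.2201] 0.064 [-0.1 -0.3 -3.9]
held [0.4773 0.3123] r 0.032 off [ 0.0014 -0.0005] top-TCP 0.0241 slope [-0.008 -0.013]
S base [0.4765 0.3159] r 0.0502 z 0.0105 res 0.0033
T cap [0.4597 0.1395] r 0.0185 z 0.0306 n 713
T base [0.4615 0.139 ] r 0.0593 z 0.015 res 0.0004
S crown [0.4759 0.3159] r 0.0172 res 0.0003 z 0.032
```

>>> {"op": "play_rows", "data": {"moves": [[-0.2, 0, 0.15, -0.2, 0], [-0.2, 0.05, 0.45, -0.3, 0], [-0.2, 0.1, 0.75, -0.3, 0], [-0.2, 0.15, 1, -0.3, 0]]}}

```text
t: 23.12
tool_pos: [0.5071, 0.1118, 0.2815]
tcp_rot: [0.0, 1.0, -0.0, -0.001]
force: [0.1, 0.4, -3.6]
gripper_width: 0.0638
grasp_force: 68.4
```

>>> {"op": "play_rows", "data": {"moves": [[-0.2, 0.1, 0.25, 0, 0], [-0.2, 0.2, 0.5, 0, 0], [-0.2, 0.3, 0.75, 0, 0], [-0.2, 0.4, 1, 0, 0], [-0.2, 0.44, 1, 0, 0], [-0.2, 0.44, 1, 0, 0]]}}

```text
t: 23.88
tool_pos: [0.5952, -0.0859, 0.2808]
tcp_rot: [-0.001, 1.0, -0.001, -0.002]
force: [-0.4, -0.3, -3.9]
gripper_width: 0.0644
grasp_force: 68.5
```

>>> {"op": "play_rows", "data": {"moves": [[-0.2, 0, 0.09, 0, 0], [-0.2, 0, 0.09, 0, 0], [-0.2, 0, 0.09, 0, 0], [-0.2, 0, 0.09, 0, 0], [-0.2, 0, 0.09, 0, 0]]}}

```text
t: 24.5
tool_pos: [0.5957, -0.1037, 0.2831]
tcp_rot: [-0.0, 1.0, 0.0, 0.0]
force: [-0.9, 0.4, -3.4]
gripper_width: 0.064
grasp_force: 68.5
```

```bash
python3 look.py w13 LM .066
```

```text
[ 0.5957 -0.1037  0.2831] 0.064 [-0.9  0.4 -3.4]
held [ 0.5971 -0.1043] r 0.032 off [ 0.0014 -0.0006] top-TCP 0.0241 slope [-0.005 -0.007]
L base [ 0.5985 -0.1048] r 0.0752 z 0.0105 res 0.0033
M cap [ 0.4915 -0.3246] r 0.025 z 0.0476 n 840
M base [ 0.4905 -0.3267] r 0.0661 z 0.0104 res 0.0006
L crown [ 0.5979 -0.1051] r 0.03 res 0.0004 z 0.0322
M crown [ 0.4917 -0.3256] r 0.0243 res 0.0006 z 0.0338
```

>>> {"op": "play_rows", "data": {"moves": [[-0.2, 0.007, 0.003, 0.2, 0], [-0.2, 0.007, 0.003, 0.45, 0], [-0.2, 0.007, 0.003, 0.7, 0], [-0.2, 0.007, 0.003, 0.9, 0], [-0.2, 0.007, 0.003, 0.9, 0]]}}

```text
t: 25.18
tool_pos: [0.5933, -0.1036, 0.0988]
tcp_rot: [-0.001, 1.0, -0.0, -0.005]
force: [-1.2, -0.1, -3.3]
gripper_width: 0.0641
grasp_force: 68.4
```

>>> {"op": "play_rows", "data": {"moves": [[-0.2, 0, 0, 0.15, 0], [-0.2, 0, 0, 0.3, 0], [-0.2, 0, 0, 0.3, 0], [-0.2, 0, 0, 0.3, 0], [-0.2, 0, 0, 0.3, 0], [-0.2, 0, 0, 0.3, 0], [-0.2, 0, 0, 0.3, 0], [-0.2, 0, 0, 0.3, 0], [-0.2, 0, 0, 0.3, 0], [-0.2, 0, 0, 0.3, 0]]}}

```text
t: 26.42
tool_pos: [0.5971, -0.1047, 0.0428]
tcp_rot: [-0.0, 1.0, -0.0, -0.0]
force: [-0.2, 0.2, -3.2]
gripper_width: 0.0638
grasp_force: 68.5
```

>>> {"op": "play_rows", "data": {"moves": [[-0.2, 0, 0, 0.04, 0], [-0.2, 0, 0, 0.07, 0], [-0.2, 0, 0, 0.08, 0], [-0.2, 0, 0, 0.085, 0], [-0.2, 0, 0, 0.09, 0], [-0.2, 0, 0, 0.095, 0], [-0.2, 0, 0, 0.1, 0], [-0.2, 0, 0, 0.1, 0], [-0.2, 0, 0, 0.1, 0]]}}

```text
t: 27.55
tool_pos: [0.5974, -0.1047, 0.024]
tcp_rot: [0.0, 1.0, -0.0, 0.0]
force: [-3.4, 1.2, 5.6]
gripper_width: 0.0638
grasp_force: 69.5
```

>>> {"op": "play_rows", "data": {"moves": [[-0.4, 0, 0, 0, 0], [-0.8, 0, 0, 0, 0], [-0.8, 0, 0, 0, 0], [-0.8, 0, 0, -0.1, 0], [-0.8, 0, 0, -0.4, 0], [-0.8, 0, 0, -0.7, 0], [-0.8, 0, 0, -1, 0], [-0.8, 0, 0, -1, 0], [-0.8, 0, 0, -1, 0]]}}

```text
t: 28.68
tool_pos: [0.5972, -0.1047, 0.2241]
tcp_rot: [0.0, 1.0, -0.0, 0.001]
force: [0.3, 1.3, -0.3]
gripper_width: 0.0768
grasp_force: 0.0
```

```bash
python3 look.py w14 LT
```

```text
[ 0.5972 -0.1047  0.2241] 0.0768 [ 0.3  1.3 -0.3]
L cap [ 0.5975 -0.1051] r 0.0312 z 0.0475 n 2292
L base [ 0.5978 -0.1051] r 0.0788 z 0.0105 res 0.0004
T cap [0.4611 0.136 ] r 0.0189 z 0.0308 n 536
T base [0.4644 0.1359] r 0.0589 z 0.0154 res 0.0022
no crown
```

Large cap is centred within 0.5 mm. Last one: the small cap, from trivet to small burner.

>>> {"op": "play_rows", "data": {"moves": [[-0.3, -0.2, -0.25, -0.1, 0], [-0.3, -0.4, -0.5, -0.1, 0], [-0.3, -0.6, -0.75, -0.1, 0], [-0.3, -0.685, -1, -0.1, 0]]}}

```text
t: 29.22
tool_pos: [0.4568, 0.0961, 0.2405]
tcp_rot: [0.0, 1.0, -0.001, -0.002]
force: [1.0, 1.2, 0.4]
gripper_width: 0.0552
grasp_force: 0.0
```

>>> {"op": "play_rows", "data": {"moves": [[-0.3, 0, -0.21, 0, 0], [-0.3, 0, -0.21, 0, 0], [-0.3, 0, -0.21, 0, 0], [-0.3, 0, -0.21, 0, 0], [-0.3, 0, -0.21, 0, 0], [-0.3, 0, -0.21, 0, 0]]}}

```text
t: 29.98
tool_pos: [0.4604, 0.1366, 0.2429]
tcp_rot: [0.0, 1.0, -0.001, -0.0]
force: [0.6, -0.2, -0.4]
gripper_width: 0.0553
grasp_force: 0.0
```

```bash
python3 look.py w15 ST
```

```text
[0.4604 0.1366 0.2429] 0.0553 [ 0.6 -0.2 -0.4]
S base [0.4755 0.3166] r 0.054 z 0.0106 res 0.0005
T cap [0.4599 0.1377] r 0.0184 z 0.0306 n 679
T base [0.4612 0.1378] r 0.0586 z 0.0152 res 0.0004
S crown [0.4758 0.3155] r 0.0178 res 0.0003 z 0.0322
```

>>> {"op": "play_rows", "data": {"moves": [[-0.3, 0, -0.003, 0.3, 0], [-0.3, 0, -0.003, 0.6, 0], [-0.3, 0, -0.003, 0.85, 0], [-0.3, 0, -0.003, 0.9, 0], [-0.3, 0, -0.003, 0.9, 0], [-0.3, 0, -0.003, 0.9, 0], [-0.3, 0, -0.003, 0.9, 0], [-0.3, 0, -0.003, 0.9, 0]]}}

```text
t: 31.02
tool_pos: [0.4613, 0.1382, 0.0642]
tcp_rot: [-0.0, 1.0, -0.0, 0.001]
force: [0.6, 0.3, 0.6]
gripper_width: 0.0556
grasp_force: 0.0
```

>>> {"op": "play_rows", "data": {"moves": [[-0.3, -0.005, 0, 0.12, 0], [-0.3, -0.005, 0, 0.2, 0], [-0.3, -0.005, 0, 0.225, 0], [-0.3, -0.005, 0, 0.225, 0], [-0.3, -0.005, 0, 0.225, 0], [-0.3, -0.005, 0, 0.225, 0], [-0.3, -0.005, 0, 0.225, 0]]}}

```text
t: 31.9
tool_pos: [0.4596, 0.138, 0.0183]
tcp_rot: [-0.0, 1.0, -0.0, 0.0]
force: [0.1, -0.0, 0.2]
gripper_width: 0.0556
grasp_force: 0.0
```

>>> {"op": "play_rows", "data": {"moves": [[0, 0, 0, 0, 0], [0.3, 0, 0, 0, 0], [0.3, 0, 0, 0, 0], [0.3, 0, 0, 0, 0]], "newtons": 50}}

```text
t: 32.4
tool_pos: [0.4595, 0.138, 0.0184]
tcp_rot: [-0.0, 1.0, -0.0, 0.0]
force: [-1.9, -0.4, 5.3]
gripper_width: 0.0379
grasp_force: 49.6
```

>>> {"op": "play_rows", "data": {"moves": [[0.3, 0, 0, -0.1, 0], [0.3, 0, 0, -0.4, 0], [0.3, 0, 0, -0.7, 0], [0.3, 0, 0, -1, 0], [0.3, 0, 0, -1, 0], [0.3, 0, 0, -1, 0]]}}

```text
t: 33.15
tool_pos: [0.4585, 0.1378, 0.2172]
tcp_rot: [0.0, 1.0, -0.0, -0.0]
force: [-0.2, 0.0, -1.7]
gripper_width: 0.0378
grasp_force: 50.6
```

>>> {"op": "play_rows", "data": {"moves": [[0.3, 0, -0.3, -0.2, 0], [0.3, 0.04, -0.6, -0.2, 0], [0.3, 0.07, -0.89, -0.2, 0], [0.3, 0.07, -0.89, -0.2, 0], [0.3, 0.07, -0.89, -0.2, 0], [0.3, 0.07, -0.89, -0.2, 0], [0.3, 0.07, -0.89, -0.2, 0]]}}

```text
t: 34.02
tool_pos: [0.4732, 0.3145, 0.2575]
tcp_rot: [0.0, 1.0, -0.001, -0.0]
force: [0.8, -0.4, -1.9]
gripper_width: 0.0372
grasp_force: 50.7
```

```bash
python3 look.py w16 S .040
```

```text
[0.4732 0.3145 0.2575] 0.0372 [ 0.8 -0.4 -1.9]
held [0.4751 0.314 ] r 0.0193 off [ 0.0019 -0.0005] top-TCP 0.0123 slope [-0.001 -0.005]
S base [0.4755 0.316 ] r 0.0536 z 0.0106 res 0.0004
S crown [0.4759 0.316 ] r 0.0171 res 0.0003 z 0.0321
```

>>> {"op": "play_rows", "data": {"moves": [[0.3, 0.005, -0.009, 0.2, 0], [0.3, 0.005, -0.009, 0.45, 0], [0.3, 0.005, -0.009, 0.7, 0], [0.3, 0.005, -0.009, 0.9, 0], [0.3, 0.005, -0.009, 0.9, 0]]}}

```text
t: 34.7
tool_pos: [0.4712, 0.3153, 0.0745]
tcp_rot: [0.002, 1.0, -0.001, -0.004]
force: [-0.0, -1.1, -0.8]
gripper_width: 0.0374
grasp_force: 50.8
```

>>> {"op": "play_rows", "data": {"moves": [[0.3, 0, 0, 0.1, 0], [0.3, 0, 0, 0.14, 0], [0.3, 0, 0, 0.14, 0], [0.3, 0, 0, 0.14, 0], [0.3, 0, 0, 0.14, 0], [0.3, 0, 0, 0.14, 0], [0.3, 0, 0, 0.14, 0], [0.3, 0, 0, 0.14, 0]]}}

```text
t: 35.7
tool_pos: [0.4742, 0.3178, 0.0499]
tcp_rot: [-0.0, 1.0, -0.0, 0.0]
force: [-0.5, -0.3, -0.4]
gripper_width: 0.0376
grasp_force: 50.8
```

>>> {"op": "play_rows", "data": {"moves": [[0.3, 0, 0.006, 0.03, 0], [0.3, 0, 0.006, 0.05, 0], [0.3, 0, 0.006, 0.06, 0], [0.3, 0, 0.006, 0.065, 0], [0.3, 0, 0.006, 0.07, 0], [0.3, 0, 0.006, 0.075, 0], [0.3, 0, 0.006, 0.078, 0], [0.3, 0, 0.006, 0.078, 0], [0.3, 0, 0.006, 0.078, 0]]}}

```text
t: 36.83
tool_pos: [0.4744, 0.3166, 0.0355]
tcp_rot: [0.0, 1.0, -0.0, -0.0]
force: [-3.2, -1.7, 7.0]
gripper_width: 0.0374
grasp_force: 51.5
```

>>> {"op": "play_rows", "data": {"moves": [[0, 0, 0, 0, 0], [-0.3, 0, 0, 0, 0], [-0.3, 0, 0, 0, 0], [-0.3, 0, 0, -0.1, 0], [-0.3, 0, 0, -0.4, 0], [-0.3, 0, 0, -0.7, 0], [-0.3, 0, 0, -1, 0], [-0.3, 0, 0, -1, 0], [-0.3, 0, 0, -1, 0]]}}

```text
t: 37.95
tool_pos: [0.4742, 0.3165, 0.2354]
tcp_rot: [-0.0, 1.0, -0.0, 0.001]
force: [-0.4, -0.9, -0.2]
gripper_width: 0.0554
grasp_force: 0.0
```

```bash
python3 look.py w17 S; python3 - <<'E'
from cell import optics
from h import *
a=optics.capture("scene"); cv2.imwrite("pics/s2.png",a["color"]); meas(a,"SML")
E
```

```text
[0.4742 0.3165 0.2354] 0.0554 [-0.4 -0.9 -0.2]
S cap [0.4751 0.3163] r 0.0184 z 0.0476 n 770
S base [0.4755 0.316 ] r 0.0536 z 0.0105 res 0.0004
no crown
S cap [0.4791 0.3149] r 0.0186 z 0.0478 n 68
S base [0.4747 0.3159] r 0.0469 z 0.0109 res 0.003
M cap [ 0.4945 -0.3261] r 0.0246 z 0.0478 n 337
M base [ 0.4935 -0.3242] r 0.0658 z 0.0104 res 0.0006
L cap [ 0.6008 -0.106 ] r 0.031 z 0.0478 n 386
L base [ 0.6008 -0.104 ] r 0.0756 z 0.0104 res 0.003
```

View pics/s2.png

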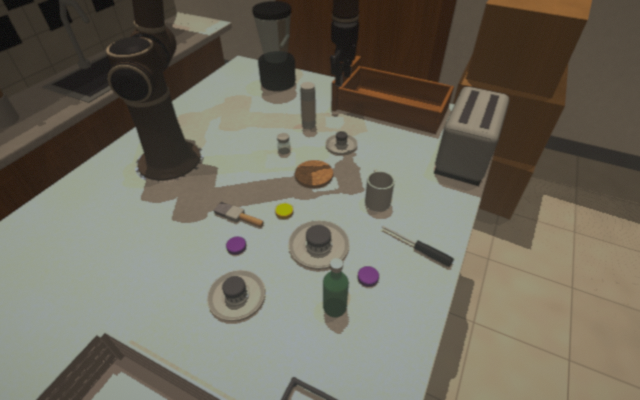

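View pics/w17.png

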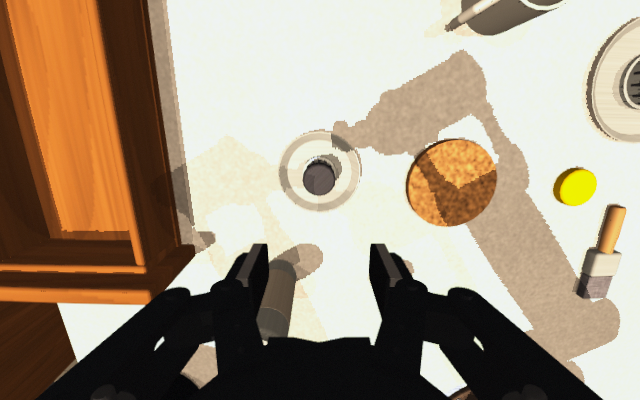

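The scene view shows each cap on its own burner: small (341,138), large (319,237), medium (235,289). Mug, bottle and spray can stand where they were, the trivet is empty at (314,173), and the gripper is clear above.

```bash
python3 -c "
from cell import job
print(job.hand_in())"
```

```text
the job is handed in; nothing more can be done
None
```

All three caps sit flat on their own burners, each centred within about 1 mm by the wrist camera; only the small cap used the trivet, the mug, bottle and can were left standing, and the job was handed in at about 38 s.

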